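# Set the sample kit into its matching holders

## Task

Get the bench ready for the next moisture run: set the vial, the crucible, the sample tin and the bench timer each upright into the grey holder whose recess matches its outline, flat on the recess floor (the timer may face either way). The round recesses are each a few millimetres wider than the thing they are for, so vial, crucible and tin go into the smallest, the middle and the largest one. Leave the white cup and the reagent jar standing where they are.

Things in the scene. Friction and masses are not known exactly. Their poses are not given: they have to be found in the camera images.
- vial: Small sample vial with a screw cap, standing upright: 25 mm diameter, 60 mm high. Loose, about 30 g. Origin at the centre of its underside, z up. Grip it across the body, anywhere 20 to 54 mm above its underside.
- crucible: White porcelain crucible, open at the top, standing upright: 48 mm across the rim, tapering to a 28 mm foot, 36 mm high (42 mm across at 14 mm up). Loose, about 40 g. Origin at the centre of its underside, z up. Grip it across the outside of the upper half, 14 to 36 mm above its underside.
- tin: Flat round aluminium sample tin, lid on and staying on: 60 mm diameter, 26 mm high. Loose, about 60 g. Origin at the centre of its underside, z up. Grip it across the side wall.
- timer: White bench timer standing upright: 27 mm thick (its x), 66 mm wide (its y), 68 mm high. Loose, about 70 g. Origin at the centre of its underside, z up; display on its -x face, with a button 4 mm proud, 11 to 25 mm up, y = -14 mm. Above the button the body spans x = -9 to +13 mm: grip it there across the thickness, centred on x = +2 mm, 30 to 68 mm up.
- vial_holder: Fixed to the worktop; origin at the centre of its underside on the worktop, z up. The smallest round grey holder: 50 mm outside, 20 mm high, with a round recess 34 mm across and 14 mm deep with a dark floor (floor 6 mm above the origin).
- crucible_holder: Fixed to the worktop; origin at the centre of its underside on the worktop, z up. The middle-sized round grey holder: 70 mm outside, 12 mm high, with a round recess 56 mm across and 8 mm deep with a dark floor (floor 4 mm above the origin).
- tin_holder: Fixed to the worktop; origin at the centre of its underside on the worktop, z up. The largest, flattest round grey holder: 86 mm outside, 8 mm high, with a round recess 72 mm across and 5 mm deep with a dark floor (floor 3 mm above the origin).
- timer_holder: Fixed to the worktop; origin at the centre of its underside on the worktop, z up. The rectangular grey holder: 54 mm along its x, 96 mm along its y, 14 mm high, with a rectangular recess 40 mm (x) by 82 mm (y) and 10 mm deep with a dark floor (floor 4 mm above the origin).
- cup: Bystander, to be left alone: light white plastic cup, open at the top, 66 mm across the rim, 74 mm high. Loose, about 40 g. Origin at the centre of its underside, z up.
- jar: Bystander, to be left alone: white reagent jar with a screw cap, 66 mm diameter, 118 mm high. Loose, about 450 g. Origin at the centre of its underside, z up.

How it is judged:
At the end, for the whole second after the job is handed in: Vial, crucible, tin and timer each in their own holder: within 12 mm (timer 15 mm) of its centre, underside within 4 mm of the recess floor, tilt under 0.12 rad, at rest; timer along the slot within 0.35 rad, either way round. Cup and jar upright, within 30 mm of where they started (horizontal distance between vial and vial_holder below 0.012 m and z of vial in the frame of vial_holder between 0.002 and 0.01 m and angle between each of vial, crucible, tin, timer's own z axis and vertical below 0.12 rad and linear speed of each of vial, crucible, tin, timer below 0.02 m/s and angular speed of each of vial, crucible, tin, timer below 0.2 rad/s and horizontal distance between crucible and crucible_holder below 0.012 m and z of crucible in the frame of crucible_holder between 0 and 0.008 m and horizontal distance between tin and tin_holder below 0.012 m and z of tin in the frame of tin_holder between -0.001 and 0.007 m and horizontal distance between timer and timer_holder below 0.015 m and z of timer in the frame of timer_holder between 0 and 0.008 m and angle between the y axis of timer and the y axis of timer_holder, either way round below 0.35 rad and distance of each of cup, jar from where it was at the start of the episode below 0.03 m and angle between each of cup, jar's own z axis and vertical below 0.15 rad); the robot touches nothing.
It fails at once if the cup or the jar is pushed more than 30 mm or tipped (distance of any of cup, jar from where it was at the start of the episode above 0.03 m or angle between any of cup, jar's own z axis and vertical above 0.3 rad).
It also fails if it takes over 104 s, if anything falls off the work surface, if the arm or the gripper's body presses on something with over 40 N, if the wrist force passes 120 N, or if a joint passes its speed limit or range.

## Robot

A 7-joint arm with a two-finger parallel gripper is mounted at the origin on a cart in front of the work surface, level with it; the furniture and walls round the work are solid. World frame = base frame: x ahead of the robot, y to its left, z up, the work surface at z = 0. Lengths are in m, angles in rad, forces in N, time in s.
With the tool pointing down it reaches from about 0.375 to 0.925 m from the base axis. Payload 3.1 kg.
Tool frame: the origin (TCP) lies between the finger pads; the fingertips stand 19 mm ahead of it and the grasp point (between the pads) is the TCP; z points along the fingers, y is the line along which they close (so a half turn about z gives the same grasp; the last joint's range is limited). The gripper opens to 85 mm and grips with 20 to 120 N. Pads are 22 mm wide; open, the fingers measure 114 mm over their backs; the gripper's body (76 mm by 85 mm) begins 54 mm behind the grasp point. The pads swing forward as they close: fully open they stand 13 mm farther back than shut.
Start: joints at [-1.327, 0.383, 0.044, 1.598, -0.018, 1.161, -0.05], TCP at [0.218, 0.612, 0.25] pointing down, gripper open.
Joint ranges: [-2.61, 2.61], [-0.41, 2.15], [-1.48, 1.57], [0, 2.5], [-1.57, 4.71], [0.05, 1.97], [-2.85, 2.85]. Speed limits (rad/s): [2.79, 2.79, 3.14, 3.14, 3.14, 3.14, 3.14].

## Interface

Orientations are given as a unit quaternion [x, y, z, w].
In Python, from bench import move_ptp, movel, move_j, move_gripper, pause, inverse_kinematics, read_camera, camera_params, MotionError, sign_off, look_for, tip_of, read_time_s, read_qpos, read_joint_vel, read_effort, read_eef_pos, read_tcp_rot, read_ft_force, read_ft_torque, read_finger_gap, read_grasp_force gives the robot as it stands. Calls block until the motion is done:
- move_ptp(position, orientation): joint-space move of the TCP to a pose.
- movel(position, orientation=None, speed=0.15): straight line of the TCP; orientation=None keeps the orientation; speed is the mean speed in m/s.
- move_j(angles): joint-space move.
- move_gripper(opening, effort=None): finger opening in m; effort is the grip in N (None keeps the last); returns when the fingers have stopped.
- pause(seconds).
- inverse_kinematics(position, orientation): joint angles nearest the present ones, or None.
- read_camera(name): name is "scene" or "top"; returns the picture (384x512x3 uint8, red, green, blue); there is no depth.
- camera_params(name): a dict with "K" (3x3 intrinsics, pixels), "camera_from_world" (4x4, takes a point from world to camera coordinates). Camera axes: x right, y down, z forward; pixel columns grow to the right and rows downward; lengths in m; the calibration is good to about 2 mm. A picture is of the moment at which its call begins. camera_params takes no time and is no camera call.
A pose or a line that the arm cannot do raises MotionError and nothing moves.
- sign_off(): hands the job in; it is judged then, once.
Trained networks look in the newest picture that a camera, given by its name, has taken for a name from the list of things; names that differ only in an ending like _2 or _b are one class to them, and where a whole thing is asked for, a point or a joint stands for the part that bears it (a point fixed in the world has none). Each returns a list of dicts, best first, with "confidence" (0 to 1); they miss things now and then, are a little off and sometimes report something else, mostly with a low value. They report only what shows in the picture. A call takes as long as a camera call.
- look_for(camera, name): "at" ([column, row] in pixels, amid what is visible of it).
- tip_of(camera, name): "at" ([column, row] in pixels: a listed point, or the origin of a listed thing).
Readings, each from a call of its own:
- read_time_s(): time.
- read_qpos(): joint angles.
- read_joint_vel(): joint speeds.
- read_effort(): joint torques, N m.
- read_eef_pos(): TCP position.
- read_tcp_rot(): TCP orientation.
- read_ft_force(): force on the tool from outside, world axes, zero at the start.
- read_ft_torque(): the same for the moment, N m.
- read_finger_gap(): finger opening in m.
- read_grasp_force(): force on a finger pad.
Only numpy, scipy, OpenCV 4.12 (cv2) and the standard library are available. Lean on these libraries where they do the work, as an engineer would, in place of code of your own. Each camera call takes 0.05 s, during which the arm holds its last target. There are 200 camera calls.

## Working session

There is one attempt and no reset: what is moved stays moved. The work goes in short steps, each a Python script; the robot and the scene stay as the last script left them, time stands still between calls to the robot, and variables do not carry over. Pictures are saved under pics/ and viewed, at most 14 in all, crops included, and the job is handed in when it is done.

```bash
mkdir -p pics; cat > h.py <<'E'
import numpy as np, cv2
from bench import *
def px2w(cam,uv,z):
    p=camera_params(cam);K=np.array(p["K"]);T=np.array(p["camera_from_world"])
    R=T[:3,:3];c=-R.T@T[:3,3];d=R.T@np.linalg.inv(K)@np.array([uv[0],uv[1],1.])
    return c+d*(z-c[2])/d[2]
def w2px(cam,P):
    p=camera_params(cam);K=np.array(p["K"]);T=np.array(p["camera_from_world"])
    q=K@(T[:3,:3]@np.array(P,float)+T[:3,3]);return q[:2]/q[2]
def snap(cam,name):
    im=read_camera(cam);cv2.imwrite("pics/"+name,cv2.cvtColor(im,cv2.COLOR_RGB2BGR));return im
E
python3 - <<'E'
from h import *
for c in("scene","top"):
    im=snap(c,c+"0.png");p=camera_params(c);T=np.array(p["camera_from_world"]);print(c,-T[:3,:3].T@T[:3,3],p["K"][0][0])
    for n in["vial","crucible","tin","timer","vial_holder","crucible_holder","tin_holder","timer_holder","cup","jar"]:
        z={"vial_holder":0.006,"crucible_holder":.004,"tin_holder":.003,"timer_holder":.004}.get(n,0)
        for k,t in enumerate(tip_of(c,n)[:2]): print(n,np.round(t["at"]),round(t["confidence"],2),np.round(px2w(c,t["at"],0)[:2],3))
print(read_time_s(),read_tcp_rot())
E
```

```text
scene [-0.22120495 -0.69307675  0.64419847] 466.55974456045516
vial [315. 214.] 0.53 [ 0.545 -0.139]
crucible [150. 161.] 0.65 [0.428 0.382]
tin [309. 243.] 0.86 [ 0.446 -0.202]
timer [266. 221.] 0.66 [ 0.441 -0.073]
vial_holder [270. 194.] 0.52 [0.538 0.003]
crucible_holder [222. 195.] 0.73 [0.448 0.088]
tin_holder [374. 242.] 0.6 [ 0.55  -0.303]
timer_holder [373. 279.] 0.94 [ 0.443 -0.366]
cup [239. 174.] 0.97 [0.556 0.138]
jar [185. 179.] 0.75 [0.434 0.224]
top [0.40899227 0.02066572 1.16654625] 347.86728575755245
vial [296. 180.] 0.45 [ 0.546 -0.14 ]
crucible [144. 213.] 0.47 [0.427 0.366]
tin [256. 177.] 0.74 [ 0.554 -0.005]
tin [314. 215.] 0.65 [ 0.43  -0.202]
timer [274. 215.] 0.66 [ 0.429 -0.067]
vial_holder [255. 178.] 0.62 [ 0.552 -0.001]
tin_holder [343. 182.] 0.69 [ 0.544 -0.299]
timer_holder [364. 214.] 0.74 [ 0.44 -0.37]
timer_holder [298. 179.] 0.41 [ 0.55  -0.146]
cup [216. 179.] 0.8 [0.546 0.129]
jar [187. 211.] 0.68 [0.435 0.225]
1.1 [ 1.70018895e-01  9.85440802e-01 -1.59080091e-05 -7.56428954e-06]
```

```bash
python3 - <<'E'
import cv2
a=cv2.imread("pics/top0.png")[140:270,110:400];cv2.imwrite("pics/topc.png",cv2.resize(a,(800,359),interpolation=cv2.INTER_CUBIC))
a=cv2.imread("pics/scene0.png")[100:310,120:420];cv2.imwrite("pics/scenec.png",cv2.resize(a,(800,560),interpolation=cv2.INTER_CUBIC))
E
```

```text
(no output)
```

View pics/topc.png

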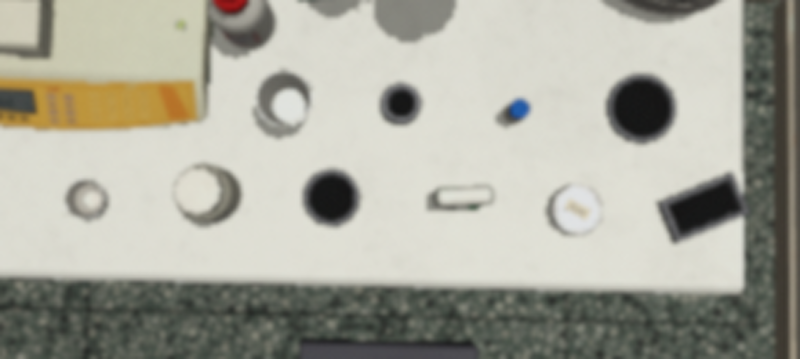

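View pics/scenec.png

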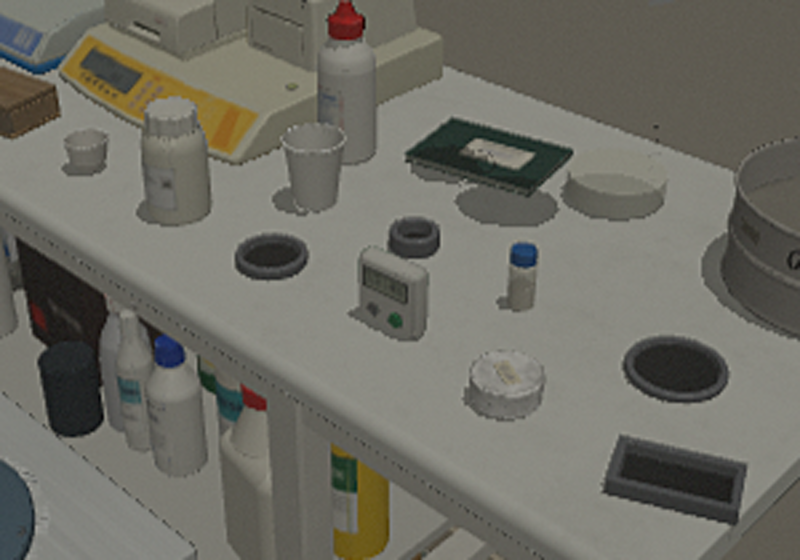

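```bash
cat > ov.py <<'E'
from h import *
def circ(x,y,z,r): 
    a=np.linspace(0,2*np.pi,40);return [(x+r*np.cos(t),y+r*np.sin(t),z) for t in a]
def box(x,y,yaw,z,x0,x1,hy):
    c,s=np.cos(yaw),np.sin(yaw);return [(x+c*u-s*v,y+s*u+c*v,z) for u,v in((x0,-hy),(x1,-hy),(x1,hy),(x0,hy),(x0,-hy))]
def curves(n,x,y,yaw=0):
    return {"vial":lambda:[circ(x,y,0,.0125),circ(x,y,.06,.0125)],"crucible":lambda:[circ(x,y,.036,.024),circ(x,y,0,.014)],
    "tin":lambda:[circ(x,y,0,.03),circ(x,y,.026,.03)],"timer":lambda:[box(x,y,yaw,0,-.009,.013,.033),box(x,y,yaw,.068,-.009,.013,.033)],
    "vial_holder":lambda:[circ(x,y,.02,.017),circ(x,y,.02,.025)],"crucible_holder":lambda:[circ(x,y,.012,.028),circ(x,y,.012,.035)],
    "tin_holder":lambda:[circ(x,y,.008,.036),circ(x,y,.008,.043)],
    "timer_holder":lambda:[box(x,y,yaw,.014,-.02,.02,.041),box(x,y,yaw,.014,-.027,.027,.048)]}[n]()
def overlay(P,out):
    tiles=[]
    for c,h,s in(("top",20,5),("scene",25,4)):
        im=cv2.imread(f"pics/{c}0.png");row=[]
        for n,p in P.items():
            u=w2px(c,(p[0],p[1],.02)).round().astype(int)
            t=cv2.resize(im[u[1]-h:u[1]+h,u[0]-h:u[0]+h],(196,196),interpolation=cv2.INTER_CUBIC);k=196/(2*h)
            for cv in curves(n,*p):
                q=np.array([(w2px(c,w)-u+h+.5)*k for w in cv]);cv2.polylines(t,[(q*8).astype(np.int32)],False,(0,0,255),1,cv2.LINE_AA,3)
            row.append(t)
        tiles+= [np.hstack(row[i:i+4]) for i in(0,4)]
    o=np.vstack([tiles[i] for i in(0,2,1,3)]);cv2.imwrite("pics/"+out,cv2.resize(o,(600,600)) if 0 else o)
    return o
E
python3 - <<'E'
from ov import *
im=cv2.imread("pics/top0.png");g=im.max(2).astype(float)
P={}
for n,u,z in(("vial_holder",(255,178),.013),("crucible_holder",(230,211.5),.008),("tin_holder",(342,179),.0055),("timer_holder",(364,215),.009)):
    x0,y0=int(u[0])-15,int(u[1])-15
    m=np.clip(95-g[y0:y0+31,x0:x0+31],0,60).astype(float); m[m<20]=0
    k,l,st,ce=cv2.connectedComponentsWithStats((m>0).astype(np.uint8));j=1+np.argmax([s[4] for s in st[1:]]);m*=(l==j)
    M=cv2.moments(m);c=(x0+M["m10"]/M["m00"],y0+M["m01"]/M["m00"]);w=px2w("top",c,z)
    a=.5*np.arctan2(2*M["mu11"],M["mu20"]-M["mu02"]);P[n]=[w[0],w[1],-a if "timer" in n else 0]
    print(n,np.round(c,1),np.round(P[n],4),st[j])
b=im[170:190,285:310].astype(float);m=np.clip(b[...,0]-b[...,2]-40,0,None);M=cv2.moments(m)
w=px2w("top",(285+M["m10"]/M["m00"],170+M["m01"]/M["m00"]),.058);P["vial"]=[w[0],w[1]]
for n,c,z in(("tin",(318.8,215.),.026),("timer",(279,211),.068),("crucible",(141.9,211.8),.036)):
    w=px2w("top",c,z);P[n]=[w[0],w[1]]
P["timer"].append(-.05)
for n in P: print(n,np.round(P[n],4))
Q={n:P[n] for n in("vial","crucible","tin","timer","vial_holder","crucible_holder","tin_holder","timer_holder")}
o=overlay(Q,"x.png");cv2.imwrite("pics/ov1.png",cv2.resize(o,(600,600)) if o.shape[0]>800 else o);print(o.shape)
# two rows objects (top,scene), and holders
cv2.imwrite("pics/ov1.png",np.vstack([o[:392]]));cv2.imwrite("pics/ov2.png",o[392:])
E
```

```text
vial_holder [255.  176.9] [ 5.537e-01 -3.000e-04  0.000e+00] [11  9  9 10 77]
crucible_holder [229.7 211.1] [0.4378 0.0812 0.    ] [  7   7  16  17 222]
tin_holder [342.2 178.7] [ 0.5556 -0.2943  0.    ] [  5   5  21  21 356]
timer_holder [365.1 214.6] [ 0.4363 -0.3702  0.3863] [  3   5  27  20 301]
vial_holder [ 5.537e-01 -3.000e-04  0.000e+00]
crucible_holder [0.4378 0.0812 0.    ]
tin_holder [ 0.5556 -0.2943  0.    ]
timer_holder [ 0.4363 -0.3702  0.3863]
vial [ 0.5444 -0.1372]
tin [ 0.4312 -0.2122]
timer [ 0.4402 -0.0776 -0.05  ]
crucible [0.4284 0.3637]
(784, 784, 3)
```

View pics/ov1.png

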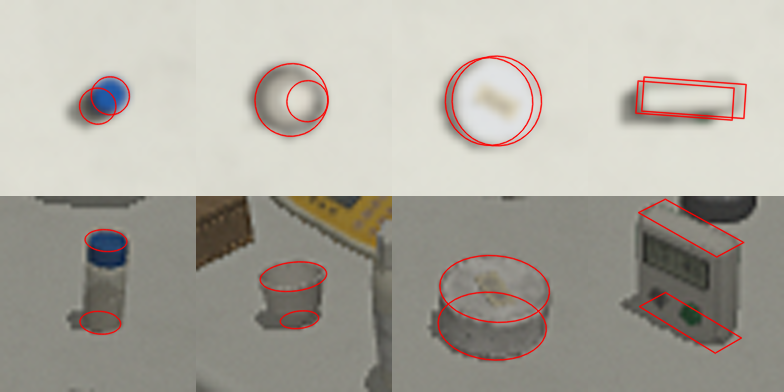

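View pics/ov2.png

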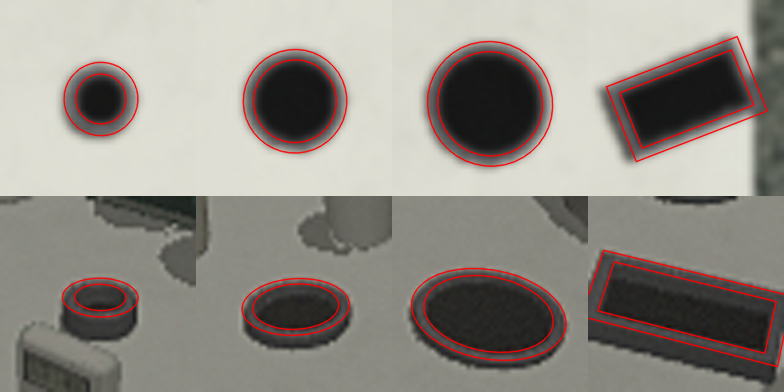

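The round-holder overlays fit. The crucible looks a few mm off in y, and the timer's yaw looks nearer +0.05. I'll check both once more with a zoom.

```bash
python3 - <<'E'
from ov import *
r=[]
for c in("top","scene"):
    im=cv2.imread(f"pics/{c}0.png")
    for n,p in(("timer",(.438,-.075,.05)),("crucible",(.428,.367,0))):
        h=18 if c=="top" else 25;u=w2px(c,(p[0],p[1],.03)).round().astype(int);k=400/2/h
        t=cv2.resize(im[u[1]-h:u[1]+h,u[0]-h:u[0]+h],(400,400),interpolation=cv2.INTER_CUBIC)
        for cv in curves(n,*p):
            q=np.array([(w2px(c,w)-u+h+.5)*k for w in cv]);cv2.polylines(t,[(q*8).astype(np.int32)],False,(0,0,255),1,cv2.LINE_AA,3)
        r.append(t[50:350])
cv2.imwrite("pics/ov3.png",np.vstack([np.hstack(r[:2]),np.hstack(r[2:])]))
# kinematic check
q0=lambda yaw:[np.cos(yaw/2),np.sin(yaw/2),0,0]
for p in((.4312,-.2122,.1),(.5556,-.2943,.1),(.4363,-.37,.15),(.428,.365,.1),(.44,-.075,.15)):
    print(p,[None if (j:=inverse_kinematics(p,q0(y))) is None else round(float(j[6]),2) for y in(0,np.pi/2,np.pi,-np.pi/2,np.pi/2+.386,.386-np.pi/2)])
E
```

```text
(0.4312, -0.2122, 0.1) [-0.84, 0.69, 2.43, -1.94, 1.07, -1.55]
(0.5556, -0.2943, 0.1) [-0.75, 0.81, 2.43, -1.91, 1.18, -1.53]
(0.4363, -0.37, 0.15) [-0.37, 1.04, 2.14, -1.76, 1.3, -1.38]
(0.428, 0.365, 0.1) [-2.07, -0.62, 0.84, 2.31, -0.26, 2.66]
(0.44, -0.075, 0.15) [-1.29, 0.26, 1.8, -2.51, 0.64, -2.13]
```

View pics/ov3.png

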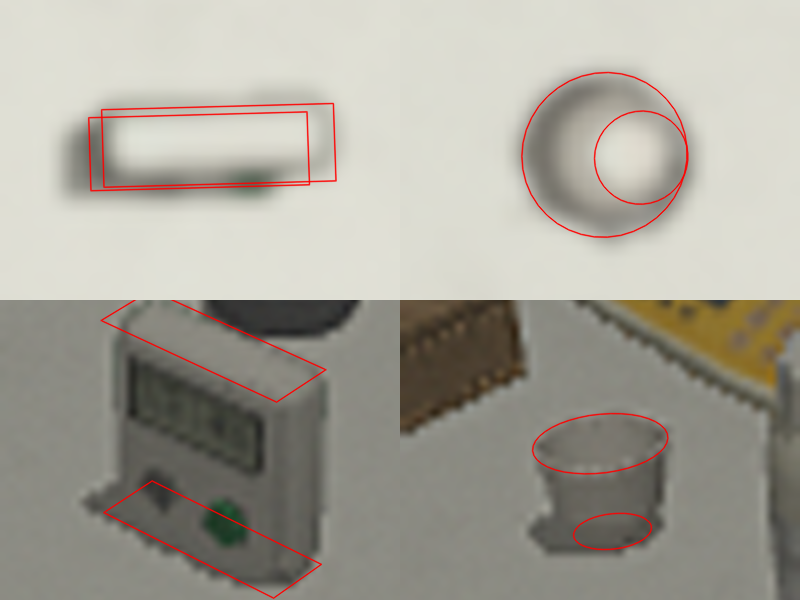

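```bash
cat > pp.py <<'E'
from h import *
def q(yaw): return [float(np.cos(yaw/2)),float(np.sin(yaw/2)),0.,0.]
def pick(x,y,yaw,h,T=.2,open_=.085,effort=40,line=False):
    (movel if line else move_ptp)([x,y,T],q(yaw),**({"speed":.3} if line else {}))
    movel([x,y,h+.03],q(yaw),speed=.2);movel([x,y,h],q(yaw),speed=.08)
    move_gripper(0.0,effort)
    print("grip gap",round(float(read_finger_gap()),4),"F",read_grasp_force(),"t",read_time_s())
    movel([x,y,T],speed=.2);print("lifted gap",round(float(read_finger_gap()),4),read_grasp_force(),read_ft_force())
def place(x,y,yaw,h,floor,T=.2,line=False,open_=.085):
    (movel if line else move_ptp)([x,y,T],q(yaw),**({"speed":.3} if line else {}))
    movel([x,y,h+floor+.03],speed=.2);f0=np.array(read_ft_force())
    movel([x,y,h+floor+.001],speed=.06)
    print("df",np.round(np.array(read_ft_force())-f0,1),read_eef_pos())
    move_gripper(open_);movel([x,y,T],speed=.2);print("t",read_time_s())
E
python3 - <<'E'
from pp import *
pick(.428,.366,np.pi,.031,T=.22,line=True,effort=30)
E
```

```text
grip gap 0.0454 F 30.396646367280482 t 4.2583
lifted gap 0.0452 30.674072986284955 [-0.08125567 -1.18607289 -0.44855268]
```

```bash
python3 - <<'E'
from pp import *
place(.4378,.0812,np.pi,.031,.004,T=.22,line=True)
pick(.4312,-.2122,np.pi/2,.025,T=.16)
snap("scene","s1.png")
E
python3 -c "
import cv2
a=cv2.imread('pics/s1.png')[100:310,120:420];cv2.imwrite('pics/s1c.png',cv2.resize(a,(800,560)))"
```

```text
df [-1.3  1.2  2.4] [0.43760054 0.08114076 0.03566353]
t 9.55
grip gap 0.0573 F 41.18326127529144 t 12.2917
lifted gap 0.0575 42.72166192531586 [-0.71205578  0.00925834 -1.07122616]
```

View pics/s1c.png

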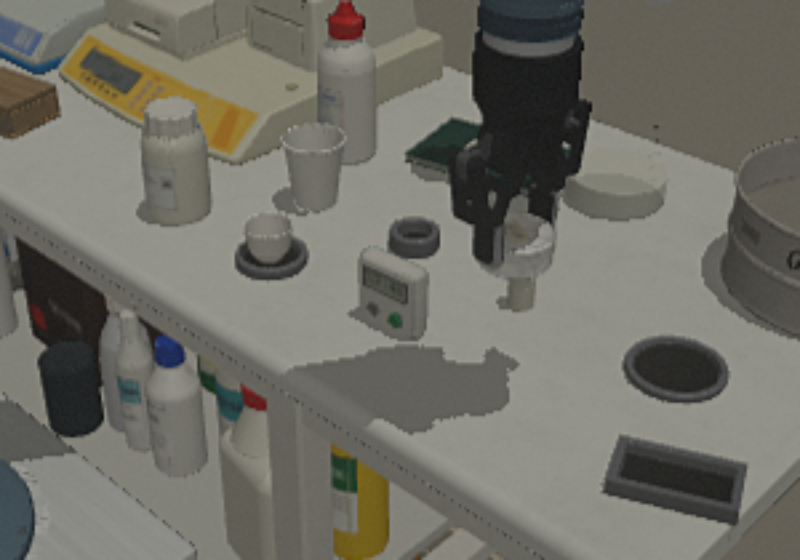

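The crucible sits upright and centred in its holder at about (267,240) in the crop. The tin is held level at about (515,240). Carrying on.

```bash
python3 - <<'E'
from pp import *
place(.5556,-.2943,np.pi/2,.025,.003,T=.16)
pick(.5444,-.1372,np.pi/2,.040,T=.16,effort=30)
place(.5537,-.0003,np.pi/2,.040,.006,T=.2)
c,s=np.cos(.03),np.sin(.03)
pick(.438+.002*c,-.078+.002*s,np.pi/2+.03,.052,T=.2,effort=30)
snap("scene","s2.png")
E
python3 -c "
import cv2
a=cv2.imread('pics/s2.png')[100:310,120:420];cv2.imwrite('pics/s2c.png',cv2.resize(a,(800,560)))"
```

```text
df [-2.3  1.5  4.9] [ 0.55533717 -0.29382165  0.02909356]
t 16.3083
grip gap 0.0242 F 29.431603252887726 t 18.6833
lifted gap 0.0242 29.417945444583893 [-1.07944821 -0.22321177 -0.52938038]
df [ 0.2 -0.5 -1.5] [ 5.53400784e-01 -2.68656896e-04  4.64647277e-02]
t 22.9917
grip gap 0.0219 F 35.810641050338745 t 25.4583
lifted gap 0.0218 35.57025074958801 [-0.0128234  0.9878531 -1.5353903]
```

View pics/s2c.png

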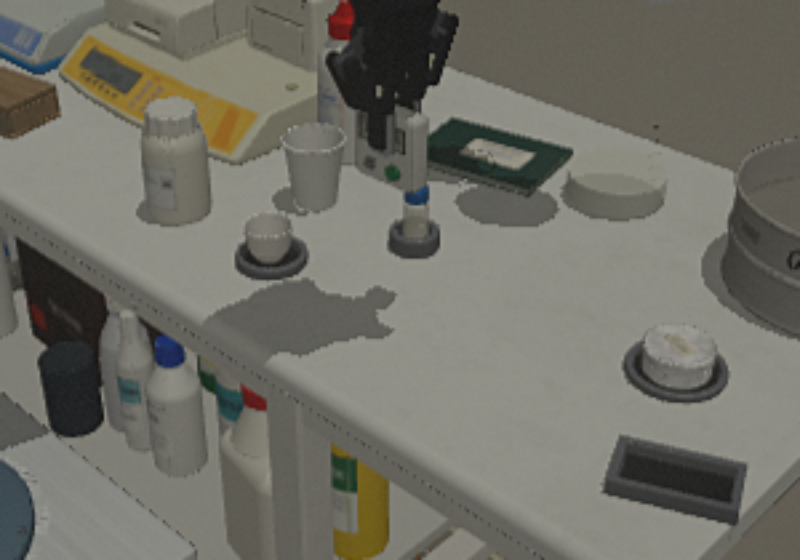

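The tin (678,355) and vial (415,225) are seated, and the timer is held upright at (392,150). Placing the timer.

```bash
python3 - <<'E'
from pp import *
a=.38
place(.4363+.002*np.cos(a),-.3695+.002*np.sin(a),np.pi/2+a,.052,.004,T=.2)
movel([.40,-.10,.3],speed=.25)
move_ptp([.42,.1,.4],q(np.pi/2))
snap("scene","s3.png");snap("top","t3.png")
E
python3 -c "
import cv2,numpy as np
a=cv2.imread('pics/s3.png')[140:310,120:420];b=cv2.imread('pics/t3.png')[150:250,200:400]
cv2.imwrite('pics/s3c.png',np.hstack([cv2.resize(a,(530,300)),cv2.resize(b,(270,300))[:, :]]) if 0 else np.vstack([cv2.resize(a,(520,295)),cv2.resize(b,(520,260))]))"
```

```text
df [ 0.1 -0.1 -1. ] [ 0.43790918 -0.36866629  0.05647298]
t 30.3917
```

View pics/s3c.png

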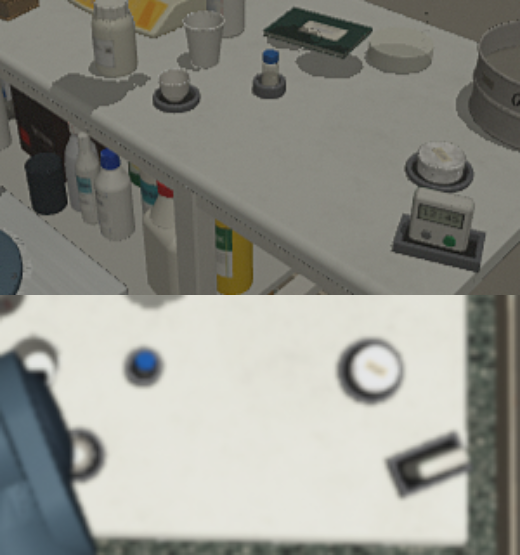

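```bash
python3 - <<'E'
from ov import *
r=[]
im=cv2.imread("pics/s3.png")
for n,p,z in(("timer",(.4363,-.3695,.38),.004),("tin",(.5556,-.2943,0),.003),("vial",(.5537,-.0003,0),.006),("crucible",(.4378,.0812,0),.004)):
    h=32;u=w2px("scene",(p[0],p[1],.03)).round().astype(int);k=300/2/h
    t=cv2.resize(im[u[1]-h:u[1]+h,u[0]-h:u[0]+h],(300,300),interpolation=cv2.INTER_CUBIC)
    for cv in curves(n,*p):
        q=np.array([(w2px("scene",np.array(w)+[0,0,z])-u+h+.5)*k for w in cv]);cv2.polylines(t,[(q*8).astype(np.int32)],False,(0,0,255),1,cv2.LINE_AA,3)
    r.append(t)
cv2.imwrite("pics/ov4.png",np.vstack([np.hstack(r[:2]),np.hstack(r[2:])]))
E
```

```text
(no output)
```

View pics/ov4.png

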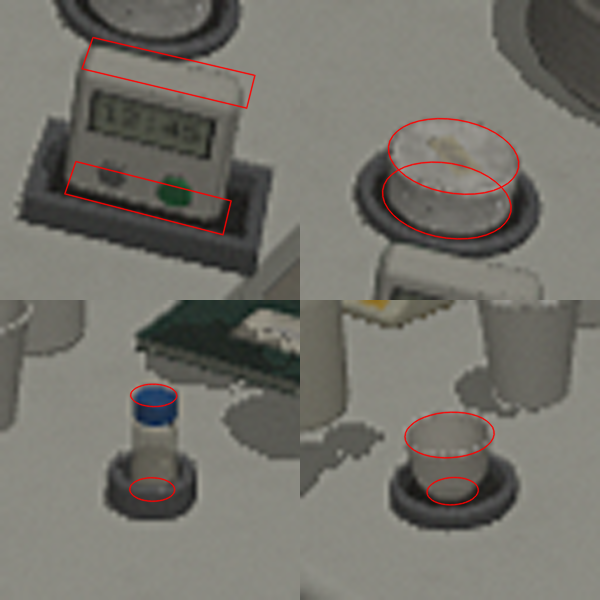

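In the overlays all four items match their seated poses to within a few mm, and the cup and jar are where they started. Handing in.

```bash
python3 -c "
from h import *
print(sign_off(),read_time_s())"
```

```text
the job is handed in; nothing more can be done
the job is handed in; nothing more can be done
```

The vial, crucible, tin and timer are each standing in their own holder in the last pictures, the cup and jar were left untouched, and the job was handed in at roughly 35 s of the 104 s allowed; the hand-in call did not return a verdict.

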